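Stamp a jar tag and show it to the code reader

TASK

A blank steel jar tag is loaded in the striking die: pick up the mallet by its handle, drive the die's sprung punch all the way down with the mallet, and stand the mallet back on the table on its face. Then draw the tag straight out of the die's slot by its hanger and hold it up to the code reader on the stand: marked field at the reader's focus (24 cm out from the lens, on its line of sight), stamped face square to the lens and hanger uppermost. Finish while holding it still there, and do not knock over or shove the two open jars that already carry tags.

Things in the scene. Friction and masses are not known exactly. Their poses are not given: they have to be found in the camera images.
- die: Fixed striking die: steel base 100 (x) x 86 x 20 mm, grey C-frame up to 68 mm, upright sprung punch. Origin: centre of the underside; z up. The tag's plate lies on the base in a slot along x, open at the -x end, with 1.5 mm play each side and 2.5 mm above; keeper lips over its edges (x -50 to +10 mm) stop it from being lifted: draw it out along the die's -x, at least 55 mm.
- punch (a joint): Travel of the sprung punch, m: 0 up, grows as it is driven down, 0.009 is the stop (fully down). It takes about 4.5 N to start and 9 N (plus friction) at the stop, and springs back up when released. At the stop it just clears the tag.
- punch_head (a point): Centre of the top of the punch's round steel head, 29 mm across; 100 mm above the table when up; 22 mm in front (die -x) of the die's origin.
- slot_mouth (a point): Middle of the slot's open end, at the floor of the slot.
- tag: Steel rim tag, 60 g: plate 64 (x) x 32 x 3 mm, hanger bent up at its front end. Origin at the bend, mid-width, underside; x along the plate away from the hanger, z out of the stamped face. Starts level in the slot, x along the die's x, origin 12-15 mm ahead of the slot mouth. Hanger: inverted U 28 mm wide (y), 10 mm thick, 32 mm high, leaning 35 deg (0.611 rad) toward -x; grip across the 28 mm.
- tag_hanger (a point): Centre of the hanger, the point to grip: 14.4 mm toward -x and 11.9 mm above the tag's origin in the tag's frame.
- tag_mark (a point): Centre of the marked field on the stamped face: 42 mm along x from the tag's origin, 3 mm up (top of the plate).
- mallet: Soft-faced mallet, 0.3 kg, standing on its face: upright round head 42 mm across, 72 mm high, steel with white faces; level black handle 20 mm wide (y), 24 mm high, along the mallet's -x from 28 to 138 mm from the head's axis, its middle 36 mm above the lower face. Origin: centre of the lower (striking) face; z up.
- mallet_grip (a point): On the middle line of the handle, 58 mm from the head's axis and 36 mm above the lower face: a good place to grip, closing across the 20 mm width.
- reader: Code reader's stand, fixed: round foot 110 mm across, post 467 mm high (25 mm behind the origin) with the reader's head near its top. Origin at the centre of the foot, on the table; x points away from the side that the reader looks to.
- reader_head: Grey camera head, 46 mm wide, 80 mm long. Origin: centre of the lens, 420 mm above the table. Its -x axis is the line of sight, forward (the stand's -x) and 55 degrees below level; its z is up in the picture. A rightly shown tag has its z along the head's x and its x along the head's -z (the hanger then stands upright).
- reader_focus (a point): The focus: 240 mm from the lens along the line of sight (head's -x), about 223 mm above the table and 183 mm in front (-x) of the stand's origin.
- jar_1: Open steel sample jar, 89 mm across, 69 mm high, with a tag hung on its rim; bystander on the near part of the left table, near the mallet. Origin at the centre of its underside.
- jar_2: Another such jar with a tag, bystander to the right of the die. Origin at the centre of its underside.
Mind the look-alikes: they are no part of the job. Leave any red look-alike of the die alone.

How it is judged:
By the outcome, as a careful person would: the job done as asked, in the order asked, and still so for the second after the job is handed in, while the arm keeps its last pose, push and grip.
It also fails if it takes over 58 s, if anything falls off the work surface, if the arm or the gripper's body presses on something with over 40 N, if the wrist force passes 120 N, or if a joint passes its speed limit or range.

ROBOT

A 6-joint arm with a two-finger parallel gripper is mounted at the origin on a cart in front of the work surface, level with it; the furniture and walls round the work are solid. World frame = base frame: x ahead of the robot, y to its left, z up, the work surface at z = 0. Lengths are in mm, angles in degrees, forces in N, time in s.
With the tool pointing down it reaches from about 350 to 850 mm from the base axis. Payload 8.1 kg.
Tool frame: the origin (TCP) lies at the very end of the fingers, on their centre line; the grasp point (between the pads) lies 19 mm behind it; z points along the fingers, y is the line along which they close (so a half turn about z gives the same grasp; the last joint's range is limited). The gripper opens to 85 mm and grips with 20 to 120 N. Pads are 22 mm wide; open, the fingers measure 114 mm over their backs; the gripper's body (76 mm by 85 mm) begins 54 mm behind the grasp point. The pads swing forward as they close: fully open they stand 13 mm farther back than shut.
Start: joints at [63.805, 7.471, 85.268, -0, 87.261, -4.893], TCP at [217.955, 559.018, 231.292] pointing down, gripper open.
Joint ranges: [-169.43, 169.43], [-51.17, 129.36], [1.28, 143.12], [-76.62, 256.62], [0, 156.53], [-152.29, 152.29]. Speed limits (degrees/s): [136.94, 136.94, 159.86, 180, 180, 180].

INTERFACE

Orientations are given as [roll, pitch, yaw] about the fixed x, y, z axes, in that order (R = Rz(yaw) Ry(pitch) Rx(roll)).
In Python, from bench import status, viewer, job gives the robot as it stands.
- The arm moves only by the tool arm_command, never from a script. Its argument "targets" is a list that holds one entry, the list of rows, each a list of 7 numbers: the shift along the world's x, y, z in m, then the turn, a rotation vector about the world's x, y, z in rad, then the opening, from -1 (shut) to 1 (fully open). In form: [[[dx, dy, dz, rx, ry, rz, gripper], ...]]. A call has 1 to 10 rows; each row shifts and turns the commanded pose from where the row before left it; what a row does not reach is not made up. A row lasts 1/8 s, in which the tool goes at most 62.5 mm and 10.7 degrees, less where a joint would pass 70% of its speed; a pose out of reach is approached as far as the arm can. A call with a gripper value outside its range is refused whole. The fingers move at their own pace and stop on an object; "force" is the grip in N (left out, the last holds). Time passes only in rows, so rows that do not move let the fingers close. It gives the time, the measured TCP pose, the force, the opening and the grip force at its end, in the units of the state.
- status.sense(): the state, without advancing time (a new reading comes with each control period).
- viewer.snapshot(name): name is "side" or "top" or "wrist"; returns the picture (400x640x3 uint8, red, green, blue); there is no depth.
- viewer.camera_model(name): a dict with "vertical_fov" (degrees; the focal length in pixels is half the picture's height over the tangent of half this angle, whatever the lens; pixels are square), "cx", "cy" (the principal point, pixels), "xyz" and "attitude" of the camera in the world. Camera axes: x right, y down, z forward; pixel columns grow to the right and rows downward; lengths in mm; the calibration is good to about 2 mm. A picture is of the moment at which its call begins: read the wrist's pose just before it. camera_model takes no time and is no camera call; for the wrist camera it gives the pose at the moment of the call.
- job.hand_in(): hands the job in; it is judged then, once.
The state is a dict: "time": time; "joint_pos": joint angles; "qd": joint speeds; "joint_efforts": joint torques, N m; "tool_pos": TCP position; "tcp_rot": TCP orientation; "ft_force": force on the tool from outside, world axes, zero at the start; "wrist_torque": the same for the moment, N m; "finger_gap": finger opening in mm; "grip_force": force on a finger pad.
Only numpy, scipy, OpenCV 4.12 (cv2) and the standard library are available. Lean on these libraries where they do the work, as an engineer would, in place of code of your own. Each camera call takes 0.05 s, during which the arm holds its last target. There are 200 camera calls.

## Working session

There is one attempt and no reset: what is moved stays moved. The work goes in short steps, Python scripts to look and compute and a tool call to move; the robot and the scene stay as the last step left them, time stands still between calls to the robot, and variables do not carry over. Pictures are saved under pics/ and viewed, at most 10 in all, crops included, and the job is handed in when it is done.

Besides the shell and the picture viewer there is one more tool, called after "Emit:" by a JSON object that holds its "method" and its "body". arm_command: Moves the arm, as the interface text tells. Its arguments: {"type":"object","properties":{"targets":{"type":"array"},"force":{"type":"number"}},"required":["targets"]}

```bash
mkdir -p pics; ls; cat > h.py <<'E'
import numpy as np, cv2
from scipy.spatial.transform import Rotation as R
from bench import status, viewer, job
def cam(n):
    m=viewer.camera_model(n); return m
def snap(n,f):
    m=viewer.camera_model(n); im=viewer.snapshot(n); cv2.imwrite('pics/'+f+'.png',im[:,:,::-1]); np.save('pics/'+f+'.npy',im)
    import pickle; pickle.dump(m,open('pics/'+f+'.pkl','wb')); return m,im
E
python3 - <<'E'
from h import *
for n in ('side','top','wrist'):
    m,im=snap(n,n+'0'); print(n,m)
s=status.sense();print(s)
a=cv2.imread('pics/side0.png');b=cv2.imread('pics/top0.png')
E
```

```text
pics
side {'vertical_fov': 57.09280710308584, 'cx': 319.9706737950744, 'cy': 202.38301645019118, 'xyz': array([1697.5409811 ,  717.22117306,  869.25398136]), 'attitude': array([-114.34255364,    1.03670064,  126.75716907])}
top {'vertical_fov': 56.20959355691332, 'cx': 318.4322723060626, 'cy': 204.49060019719258, 'xyz': array([ 371.74008566, -135.02687977, 1721.80822213]), 'attitude': array([-1.71937427e+02, -1.17270860e-01, -8.99845328e+01])}
wrist {'vertical_fov': 69.96131293753058, 'cx': 320.66764951253464, 'cy': 198.87201192408696, 'xyz': array([157.28970632, 582.36553168, 372.72550368]), 'attitude': array([1.64717508e+02, 1.33804318e-01, 6.87000972e+01])}
{'time': 0.15, 'joint_pos': array([ 6.38044698e+01,  7.50520072e+00,  8.53155222e+01, -5.88912372e-04,
        8.72608854e+01, -4.89337534e+00]), 'qd': array([ 0.04432286, -0.20263503, -0.21687803,  0.00491443,  0.13320054,
        0.01360368]), 'joint_efforts': array([-5.67502811e-04, -5.70063865e+01, -5.01158416e+01, -3.08364624e-04,
        9.45021777e-03,  2.64325223e-05]), 'tool_pos': array([217.77086644, 558.63266367, 230.47955041]), 'tcp_rot': array([-1.79918639e+02, -6.37527387e-03,  1.58697869e+02]), 'ft_force': array([ 0.1992302 , -0.12367209,  0.07926288]), 'wrist_torque': array([-0.00202287, -0.00319163,  0.01630974]), 'grip_force': 0.0, 'finger_gap': 85.8104527478312}
```

View pics/top0.png

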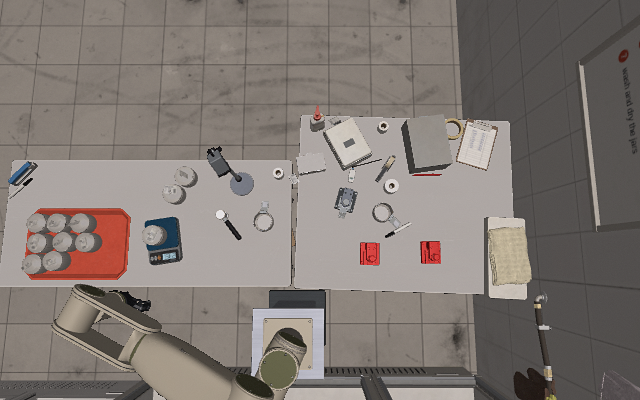

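View pics/side0.png

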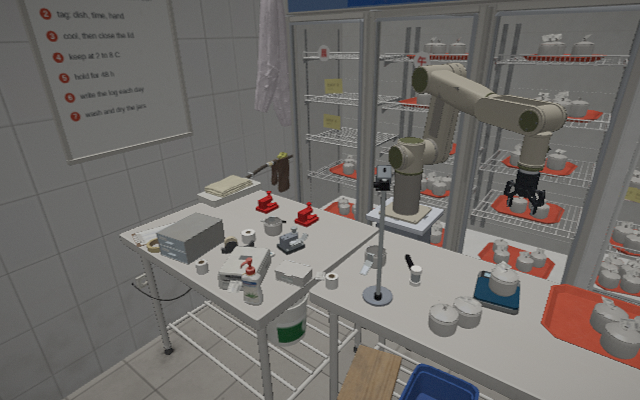

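View pics/wrist0.png

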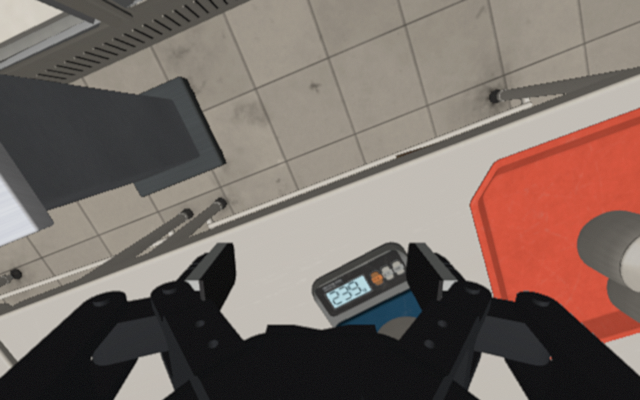

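Top view candidates, mallet: white head at (221,215) with a black handle ending at (238,238). It could be mistaken for the wooden-handled brush (386,167), the roll (390,186), or the pen (398,230). Die: the grey one at (345,200) with its tag hanger; the red ones at (370,253) and (430,251) are look-alikes. Jar_1 is at (263,216), jar_2 at (381,212), and the reader foot at (241,183).

```bash
cat >> h.py <<'E'
import pickle
def load(f): return pickle.load(open('pics/'+f+'.pkl','rb')), np.load('pics/'+f+'.npy')
def Rm(m): return R.from_euler('xyz',m['attitude'],degrees=True).as_matrix()
def ray(m,px):
    f=200/np.tan(np.radians(m['vertical_fov']/2))
    px=np.atleast_2d(np.asarray(px,float))
    d=np.c_[(px[:,0]-m['cx'])/f,(px[:,1]-m['cy'])/f,np.ones(len(px))]@Rm(m).T
    return d/np.linalg.norm(d,axis=1,keepdims=True)
def onz(m,px,z):
    d=ray(m,px); o=np.asarray(m['xyz']); return o+d*((z-o[2])/d[:,2])[:,None]
def proj(m,P):
    f=200/np.tan(np.radians(m['vertical_fov']/2)); p=(np.atleast_2d(P)-m['xyz'])@Rm(m)
    return np.c_[p[:,0]/p[:,2]*f+m['cx'],p[:,1]/p[:,2]*f+m['cy']]
def tri(obs): # list of (m,px) -> point, residual
    A=np.zeros((3,3));b=np.zeros(3);L=[]
    for m,p in obs:
        d=ray(m,p)[0];M=np.eye(3)-np.outer(d,d);A+=M;b+=M@m['xyz'];L.append((M,m['xyz']))
    X=np.linalg.solve(A,b);return X,[np.linalg.norm(M@(X-o)) for M,o in L]
E
python3 - <<'E'
from h import *
np.set_printoptions(precision=1,suppress=True)
m,im=load('top0')
for k,px,z in [('mallet head',(221,215),72),('handle end',(238,238),36),('die',(345,200),68),('jar1',(263,218),69),('jar2',(381,212),69),('foot',(241,183),5),('rhead',(215,155),420),('tag hanger',(342,215),30),('table split',(294,230),0),('red',(370,253),68)]:
    print(k,onz(m,px,z)[0])
s,_=status.sense(),0
w,_=load('wrist0'); T=R.from_euler('xyz',s['tcp_rot'],degrees=True)
print('cam in tcp',T.inv().apply(w['xyz']-s['tool_pos']), T.as_matrix().T@Rm(w))
a=cv2.imread('pics/top0.png')
c1=cv2.resize(a[120:260,190:290],None,fx=4,fy=4,interpolation=2);c2=cv2.resize(a[120:260,310:410],None,fx=4,fy=4,interpolation=2)
cv2.imwrite('pics/c1.png',np.hstack([c1,c2]))
E
```

```text
mallet head [558.2 293.2  72. ]
handle end [458.5 222.5  36. ]
die [ 626.3 -257.1   68. ]
jar1 [545.2 107.4  69. ]
jar2 [ 572.3 -416.6   69. ]
foot [716.  222.9   5. ]
rhead [734.7 232.3 420. ]
tag hanger [ 563.2 -245.6   30. ]
table split [497.1 -26.2   0. ]
red [ 391.5 -364.3   68. ]
cam in tcp [  65.    -0.1 -142.2] [[ 0.  -1.  -0.3]
 [ 1.   0.  -0. ]
 [ 0.  -0.3  1. ]]
```

View pics/c1.png

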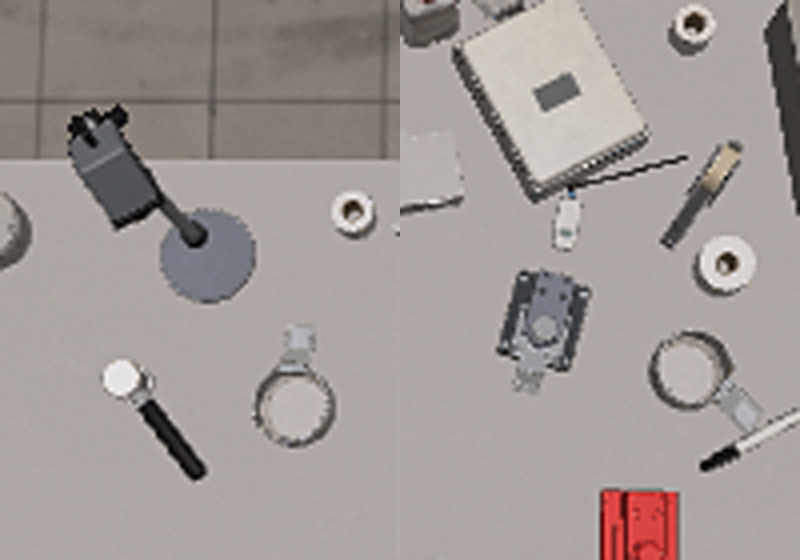

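Emit:
{"method": "arm_command", "body": {"targets": [[[0.04,-0.04,0.01,0,0,0.14,1],[0.04,-0.04,0.01,0,0,0.14,1],[0.04,-0.04,0.01,0,0,0.14,1],[0.04,-0.04,0.01,0,0,0.14,1],[0.04,-0.04,0.01,0,0,0.14,1],[0.04,-0.04,0.01,0,0,0.14,1],[0.04,-0.05,0.01,0,0,0.14,1],[0,0,0,0,0,0,1],[0,0,0,0,0,0,1]]]}}

```text
time: 1.27
tool_pos: [496.3, 270.8, 300.5]
tcp_rot: [180.0, -0.0, -145.3]
ft_force: [0.4, -0.3, -0.4]
finger_gap: 85.5
grip_force: 0.0
```

```bash
python3 - <<'E'
from h import *
s=status.sense();print(s['tool_pos'],s['tcp_rot'],s['joint_pos'],abs(s['qd']).max())
m,im=snap('wrist','w1')
E
```

```text
[496.30396939 270.7517177  300.46129527] [ 1.79962147e+02 -4.23735192e-02 -1.45289609e+02] [ 2.33994049e+01  1.07689726e+00  8.48228993e+01  2.88828676e-02
  9.41491778e+01 -1.01308894e+02] 1.9528990728507905
```

View pics/w1.png

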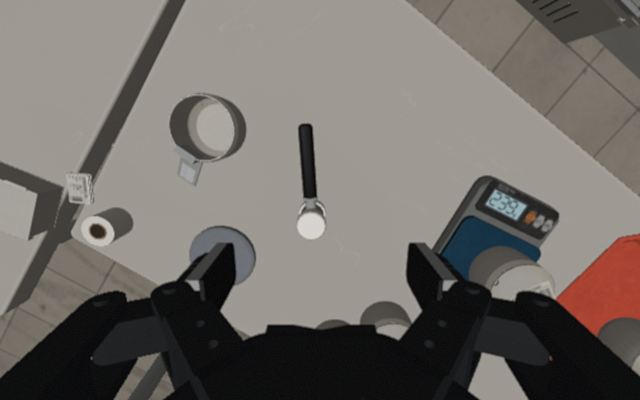

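The wrist view shows the mallet: white top at (312,224), black handle from (305,126) to (310,198). Jar_1 is at (207,127), the reader foot at (222,255), and the scale is off to the right.

```bash
python3 - <<'E'
from h import *
np.set_printoptions(precision=1,suppress=True)
def blob(im,box,cond):
    x0,y0,x1,y1=box; k=np.zeros(im.shape[:2],np.uint8); k[y0:y1,x0:x1]=cond(im.astype(int))[y0:y1,x0:x1]
    n,l,st,c=cv2.connectedComponentsWithStats(k); i=1+np.argmax(st[1:,4]); 
    ys,xs=np.nonzero(l==i); return c[i],st[i],np.c_[xs,ys].astype(float)
white=lambda a:a.min(2)>200
black=lambda a:a.max(2)<70
W,wi=load('w1');T,ti=load('top0')
a=blob(wi,(285,195,340,250),white);b=blob(ti,(205,200,235,228),white)
print('white',a[0],a[1],b[0],b[1]); X,r=tri([(W,a[0]),(T,b[0])]);print('top of head',X,r)
h=blob(wi,(280,100,340,200),black);g=blob(ti,(215,210,250,248),black)
print(h[1],g[1]);
print('handle centroid',*tri([(W,h[0]),(T,g[0])]))
# handle axis ends in w1 by PCA on plane z=48
for z in (36,48):
    P=onz(W,h[2],z)[:,:2];c=P.mean(0);u=np.linalg.svd(P-c,full_matrices=False)[2][0];t=(P-c)@u
    print(z,c,u,np.degrees(np.arctan2(u[1],u[0])),c+u*t.min(),c+u*t.max(),np.ptp((P-c)@[-u[1],u[0]]))
print(onz(W,a[0],72))
S,si=load('side0')
# side view check of head
print('side proj of head',proj(S,[*onz(W,a[0],72)[0]]))
E
```

```text
white [310.5 225.7] [298 214  26  24 482] [219.7 214. ] [216 210   9   9  57]
top of head [561.9 297.4  82.2] [np.float64(0.7702462964304553), np.float64(0.7702462964305795)]
[299 124  18  74 972] [225 220  16  20  99]
handle centroid [497.1 246.8  39.2] [np.float64(0.7949780417519509), np.float64(0.7949780417518595)]
36 [498.8 247.5] [0.8 0.6] 38.152346687066085 [458.7 216. ] [541.1 280.8] 18.960074806455346
48 [497.1 247.1] [0.8 0.6] 38.15234668706606 [458.2 216.5] [538.2 279.4] 18.400912958171077
[[565.6 299.9  72. ]]
side proj of head [[415.2 267.4]]
```

Emit:
{"method": "arm_command", "body": {"targets": [[[0.025,-0.006,-0.04,0,0,0.06,1],[0,0,-0.05,0,0,0,1],[0,0,-0.05,0,0,0,1],[0,0,-0.05,0,0,0,1],[0,0,-0.045,0,0,0,1],[0,0,-0.03,0,0,0,1],[0,0,-0.018,0,0,0,1],[0,0,0,0,0,0,1]]]}}

```text
time: 2.33
tool_pos: [519.9, 265.3, 16.6]
tcp_rot: [179.9, -0.2, -141.7]
ft_force: [0.0, 0.2, 0.2]
finger_gap: 85.6
grip_force: 0.0
```

Emit:
{"method": "arm_command", "body": {"targets": [[[0,0,0,0,0,0,-1],[0,0,0,0,0,0,-1],[0,0,0,0,0,0,-1],[0,0,0,0,0,0,-1],[0,0,0,0,0,0,-1],[0,0,0,0,0,0,-1],[0,0,0,0,0,0,-1]]], "force": 110}}

```text
time: 3.2
tool_pos: [522.1, 264.9, 18.9]
tcp_rot: [-180.0, 0.1, -141.7]
ft_force: [-2.5, -1.0, 6.4]
finger_gap: 18.1
grip_force: 106.4
```

```bash
python3 - <<'E'
from h import *
s=status.sense();print(s['tool_pos'],s['finger_gap'],s['grip_force'],s['ft_force'])
m,im=snap('wrist','w2')
E
```

```text
[522.1092457  264.93321672  18.88019821] 18.08076990941923 106.42692446708679 [-2.51444896 -1.04925852  6.39570087]
```

View pics/w2.png

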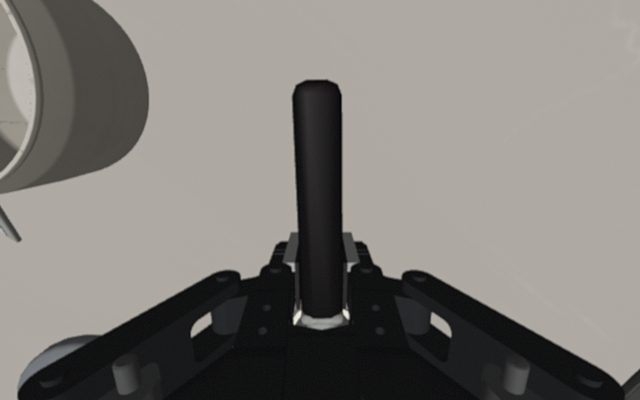

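Good: the handle is centred between the pads. I'll lift it and go to look at the die.

Emit:
{"method": "arm_command", "body": {"targets": [[[0,0,0.02,0,0,0,-1],[0,0,0.05,0,0,0,-1],[0,0,0.06,0,0,0,-1],[0,-0.02,0.06,0,0,-0.05,-1],[0.02,-0.05,0.04,0,0,-0.12,-1],[0.03,-0.055,0.03,0,0,-0.12,-1],[0.03,-0.055,0.02,0,0,-0.12,-1],[0.03,-0.055,0,0,0,-0.12,-1],[0.03,-0.055,0,0,0,-0.12,-1],[0.02,-0.055,0,0,0,-0.12,-1]]]}}

```text
time: 4.5
tool_pos: [675.9, -69.9, 291.1]
tcp_rot: [180.0, -0.0, 173.9]
ft_force: [1.1, 0.4, -1.9]
finger_gap: 18.2
grip_force: 107.0
```

Emit:
{"method": "arm_command", "body": {"targets": [[[0,-0.05,0,0,0,-0.11,-1],[0,-0.03,0,0,0,0,-1],[0,0,0,0,0,0,-1],[0,0,0,0,0,0,-1]]]}}

```text
time: 5.0
tool_pos: [675.3, -147.6, 290.9]
tcp_rot: [180.0, -0.0, 167.9]
ft_force: [0.0, 0.9, -2.2]
finger_gap: 18.1
grip_force: 107.0
```

```bash
python3 - <<'E'
from h import *
m,im=snap('wrist','w3')
s=status.sense();print(s['tool_pos'],s['tcp_rot'],s['finger_gap'],s['ft_force'])
print(proj(m,[[620,-255,68],[563,-245,30]]))
E
```

```text
[ 675.43310425 -147.05337094  290.91904761] [ 1.79976095e+02 -2.77501028e-03  1.67914535e+02] 18.778319197896195 [-0.13971681  0.91358915 -2.62875334]
[[228.72634302 148.27977214]
 [232.23650111 101.96917689]]
```

View pics/w3.png

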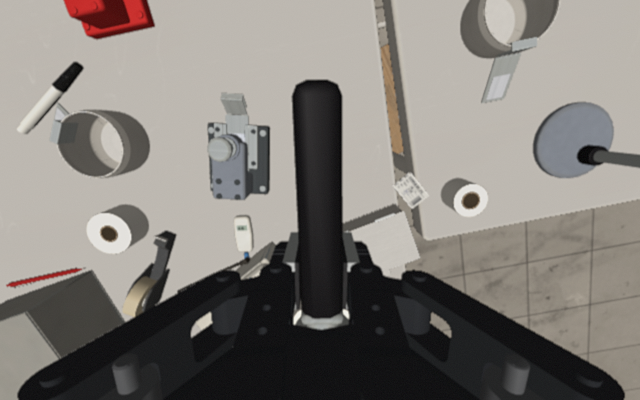

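Punch head at about (222,149), hanger at (235,103), jar_2 at (105,143), reader foot at (574,139). Now I'll take the second view from the other side.

Emit:
{"method": "arm_command", "body": {"targets": [[[0,-0.05,0,0,0,0,-1],[-0.01,-0.055,0,0,0,0,-1],[-0.01,-0.055,0,0,0,0,-1],[-0.015,-0.055,0,0,0,0,-1],[0,-0.005,0,0,0,0,-1],[0,0,0,0,0,0,-1],[0,0,0,0,0,0,-1]]]}}

```text
time: 5.92
tool_pos: [641.4, -365.9, 290.8]
tcp_rot: [180.0, 0.0, 168.0]
ft_force: [-0.1, -0.5, -2.5]
finger_gap: 18.1
grip_force: 107.3
```

```bash
python3 - <<'E'
from h import *
m,im=snap('wrist','w4')
W,w=load('w3')
X=onz(W,(222,149),100)[0]; p=proj(m,X)[0]; print(p)
x,y=p.astype(int); x0=max(0,x-60);y0=max(0,y-65)
a=cv2.resize(w[80:210,165:285,::-1],None,fx=3.3,fy=3.3,interpolation=2);b=cv2.resize(im[y0:y0+130,x0:x0+120,::-1],None,fx=3.3,fy=3.3,interpolation=2)
print(x0,y0); cv2.imwrite('pics/c2.png',np.hstack([a,b]))
E
```

```text
[414.28356626 137.86374049]
354 72
```

View pics/c2.png

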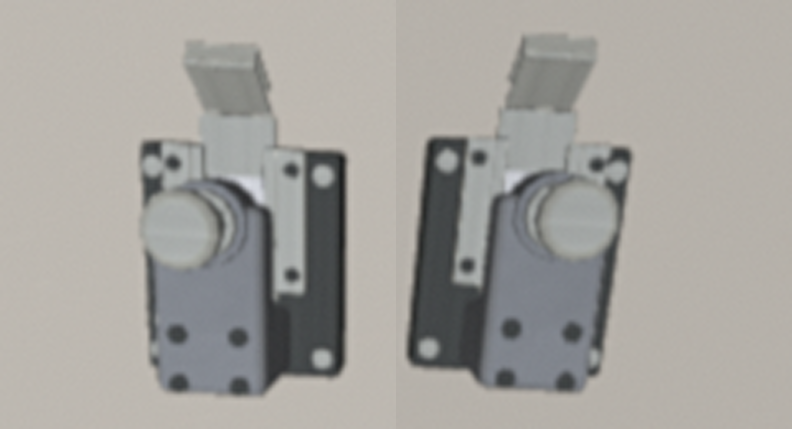

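```bash
python3 - <<'E'
from h import *
np.set_printoptions(precision=1,suppress=True)
A,_=load('w3');B,_=load('w4')
ca=lambda x,y:((x+.5)/3.3-.5+165,(y+.5)/3.3-.5+80)
cb=lambda x,y:((x-396+.5)/3.3-.5+354,(y+.5)/3.3-.5+72)
pts=dict(punch=((181,229),(577,219)),hTL=((185,43),(524,36)),hTR=((262,47),(597,41)),bendL=((201,115),(500,108)),bendR=((277,116),(578,111)),
 bs1=((177,334),(511,328)),bs2=((238,338),(573,332)),bs3=((179,383),(505,377)),bs4=((240,385),(565,382)))
R_={}
for k,(a,b) in pts.items():
    X,r=tri([(A,ca(*a)),(B,cb(*b))]);R_[k]=X;print(k,X,max(r))
base=[onz(A,ca(*p),20)[0] for p in [(346,152),(344,377),(141,141)]]+[onz(B,cb(*p),20)[0] for p in [(430,136),(408,367),(632,149)]]
print(np.array(base))
yw=lambda v:np.degrees(np.arctan2(v[1],v[0]))
print('yaw edges',yw(base[1]-base[0]),yw(base[4]-base[3]),'width dir',yw(base[0]-base[2])-90,yw(base[3]-base[5])-90,'screws',yw(R_['bs3']-R_['bs1']),yw(R_['bs4']-R_['bs2']),yw(R_['bs1']-R_['bs2'])-90,'hanger',yw(R_['hTR']-R_['hTL'])-90,yw(R_['bendR']-R_['bendL'])-90)
E
```

```text
punch [ 617.9 -257.1   94.3] 0.0402027926552702
hTL [ 550.5 -253.2   41.1] 0.24869314444550294
hTR [ 558.  -224.8   38.3] 0.3392031689561623
bendL [ 575.3 -261.7   19.6] 0.33558449292038267
bendR [ 582.9 -230.3   20.7] 0.03606650463614694
bs1 [ 657.2 -280.4   68.4] 0.13555884560066264
bs2 [ 663.7 -257.1   69.1] 0.16713757105544041
bs3 [ 676.4 -285.6   68.4] 0.3155862737876195
bs4 [ 683.  -262.4   67.6] 0.2290744070035221
[[ 603.1 -205.8   20. ]
 [ 698.3 -232.    20. ]
 [ 580.5 -289.5   20. ]
 [ 579.9 -292.1   20. ]
 [ 675.5 -318.4   20. ]
 [ 602.8 -209.8   20. ]]
yaw edges -15.357738520997323 -15.398447227035303 width dir -15.116441425172269 -195.5149987095001 screws -15.254364757329022 -15.364853886523111 -195.5281656085445 hanger -14.719814605113896 -13.548837335318737
```

Emit:
{"method": "arm_command", "body": {"targets": [[[-0.03,0.045,0,0,0,0,-1],[-0.03,0.045,-0.03,0,0,0,-1],[-0.018,0.03,-0.04,0,0,0,-1],[0,0,-0.04,0,0,0,-1],[0,0,-0.031,0,0,0,-1],[0,0,0,0,0,0,-1],[0,0,0,0,0,0,-1]]]}}

```text
time: 6.85
tool_pos: [563.6, -247.8, 151.4]
tcp_rot: [-180.0, 0.1, 167.9]
ft_force: [0.6, -0.1, -2.0]
finger_gap: 18.1
grip_force: 107.3
```

```bash
python3 - <<'E'
from h import *
s=status.sense();print(s['tool_pos'],s['tcp_rot'],s['ft_force'],s['wrist_torque'])
m,im=snap('side','s1'); p=proj(m,[618,-257,100])[0];print(p)
x,y=p.astype(int)
cv2.imwrite('pics/c3.png',cv2.resize(im[y-55:y+45,x-70:x+70,::-1],None,fx=5,fy=5,interpolation=2))
E
```

```text
[ 563.55054951 -247.79844307  151.37625892] [-1.79969318e+02  1.18959729e-01  1.67921094e+02] [ 0.6476781  -0.0581692  -2.01993552] [0.02776337 0.12176746 0.02924189]
[292.89805256 226.22055554]
```

View pics/c3.png

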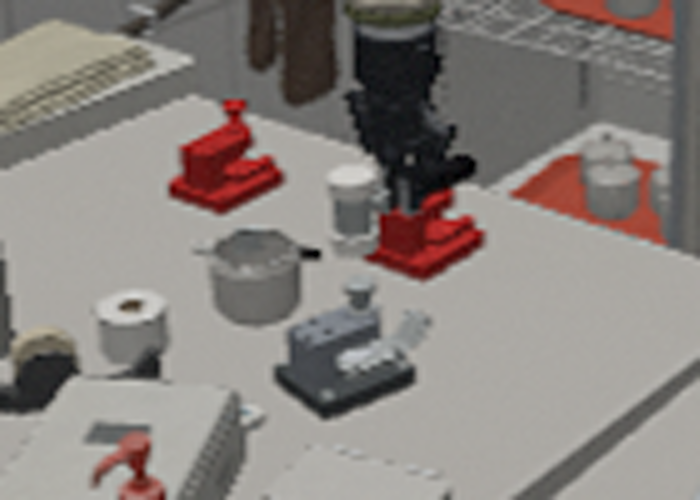

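Emit:
{"method": "arm_command", "body": {"targets": [[[-0.001,0.004,-0.012,0,0,0,-1],[0,0,-0.012,0,0,0,-1],[0,0,-0.004,0,0,0,-1],[0,0,-0.003,0,0,0,-1],[0,0,-0.003,0,0,0,-1],[0,0,-0.003,0,0,0,-1],[0,0,0,0,0,0,-1]]], "force": 120}}

```text
time: 7.78
tool_pos: [561.8, -244.3, 112.9]
tcp_rot: [-180.0, 0.0, 167.9]
ft_force: [-3.7, 0.9, 3.5]
finger_gap: 18.3
grip_force: 117.7
```

Emit:
{"method": "arm_command", "body": {"targets": [[[0,0,-0.002,0,0,0,-1],[0,0,-0.002,0,0,0,-1],[0,0,-0.001,0,0,0,-1],[0,0,0,0,0,0,-1]]]}}

```text
time: 8.28
tool_pos: [561.7, -244.3, 109.6]
tcp_rot: [-180.0, 0.0, 167.9]
ft_force: [-11.3, 4.6, 15.4]
finger_gap: 18.1
grip_force: 119.7
```

Emit:
{"method": "arm_command", "body": {"targets": [[[0,0,-0.0015,0,0,0,-1],[0,0,0,0,0,0,-1]]]}}

```text
time: 8.52
tool_pos: [561.6, -244.3, 109.3]
tcp_rot: [-180.0, 0.0, 167.9]
ft_force: [-16.9, 6.3, 23.9]
finger_gap: 18.2
grip_force: 121.2
```

Emit:
{"method": "arm_command", "body": {"targets": [[[0,0,-0.0015,0,0,0,-1],[0,0,0,0,0,0,-1]]]}}

```text
time: 8.78
tool_pos: [561.5, -244.3, 109.0]
tcp_rot: [-180.0, 0.0, 167.9]
ft_force: [-22.8, 8.8, 32.7]
finger_gap: 18.2
grip_force: 122.5
```

Driven to the stop: about 33 N with almost no further travel. Now I'll take the mallet back.

Emit:
{"method": "arm_command", "body": {"targets": [[[0,0,0.02,0,0,0,-1],[0,0,0.04,0,0,0,-1],[0,0.02,0.035,0,0,0.03,-1],[-0.004,0.05,0,0,0,0.09,-1],[-0.006,0.06,0,0,0,0.11,-1],[-0.006,0.06,0,0,0,0.11,-1],[-0.006,0.06,0,0,0,0.11,-1],[-0.006,0.06,0,0,0,0.11,-1],[-0.006,0.06,0,0,0,0.11,-1],[-0.006,0.06,0,0,0,0.11,-1]]]}}

```text
time: 10.02
tool_pos: [521.1, 187.9, 199.3]
tcp_rot: [-180.0, 0.0, -147.2]
ft_force: [0.8, -0.9, -2.7]
finger_gap: 18.0
grip_force: 116.7
```

Emit:
{"method": "arm_command", "body": {"targets": [[[0,0.05,-0.03,0,0,0.1,-1],[0,0.03,-0.03,0,0,0,-1],[0,0,-0.05,0,0,0,-1],[0,0,0,0,0,0,-1],[0,0,0,0,0,0,-1]]]}}

```text
time: 10.65
tool_pos: [522.3, 265.9, 90.8]
tcp_rot: [-180.0, 0.1, -141.7]
ft_force: [0.0, -0.6, -2.9]
finger_gap: 18.2
grip_force: 116.8
```

```bash
python3 - <<'E'
from h import *
s=status.sense();print(s['tool_pos'],s['tcp_rot'],s['ft_force'],s['wrist_torque'])
m,im=snap('side','s2'); p=proj(m,[560,300,60])[0];print(p)
x,y=p.astype(int)
m2,w=snap('wrist','w5'); a=cv2.resize(im[y-50:y+50,x-50:x+50,::-1],(400,400),interpolation=2)
cv2.imwrite('pics/c4.png',np.hstack([a,w[:,140:500,::-1]]))
E
```

```text
[522.25487913 265.94076935  90.82970425] [-1.79980739e+02  5.93433250e-02 -1.41740723e+02] [ 0.02575291 -0.61539034 -2.87096285] [-0.09037269  0.04776995  0.0197529 ]
[415.55062498 269.33364347]
```

View pics/c4.png

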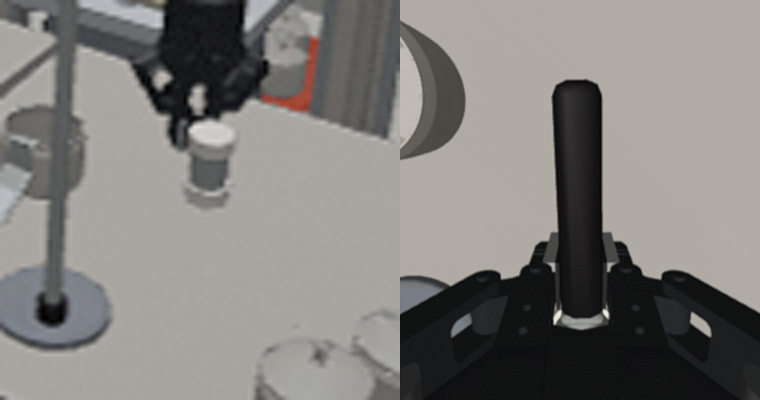

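The mallet hasn't slipped: the handle end is still at row 80, and it hangs upright. I'm setting it down.

Emit:
{"method": "arm_command", "body": {"targets": [[[0,0,-0.035,0,0,0,-1],[0,0,-0.028,0,0,0,-1],[0,0,-0.005,0,0,0,-1],[0,0,-0.002,0,0,0,-1],[0,0,-0.002,0,0,0,-1],[0,0,0,0,0,0,-1]]]}}

```text
time: 11.5
tool_pos: [522.8, 266.4, 19.1]
tcp_rot: [-179.9, 0.2, -141.7]
ft_force: [0.3, -1.2, -0.7]
finger_gap: 17.9
grip_force: 117.2
```

Emit:
{"method": "arm_command", "body": {"targets": [[[0,0,-0.0005,0,0,0,-1],[0,0,0,0,0,0,0],[0,0,0,0,0,0,1],[0,0,0,0,0,0,1],[0,0,0,0,0,0,1],[0,0,0.02,0,0,0,1],[0,0,0.04,0,0,0,1],[0,0,0.06,0,0,0,1],[0,0,0.06,0,0,0,1],[0,0,0.06,0,0,0,1]]]}}

```text
time: 12.75
tool_pos: [521.3, 265.9, 260.8]
tcp_rot: [-180.0, 0.1, -141.7]
ft_force: [0.8, 0.6, -0.0]
finger_gap: 85.4
grip_force: 0.0
```

Emit:
{"method": "arm_command", "body": {"targets": [[[-0.02,-0.02,0.04,0,0,0,1],[0,0,0,0,0,0,1],[0,0,0,0,0,0,1]]]}}

```text
time: 13.12
tool_pos: [501.5, 245.9, 297.7]
tcp_rot: [-180.0, 0.1, -141.7]
ft_force: [0.1, 0.5, -1.0]
finger_gap: 85.4
grip_force: 0.0
```

```bash
python3 - <<'E'
from h import *
np.set_printoptions(precision=1,suppress=True)
s=status.sense();print(s['tool_pos'],s['tcp_rot'],s['ft_force'])
m,im=snap('wrist','w6'); g,_=snap('top','top1')
P=proj(m,[565,300,72])[0].astype(int);x,y=P
k=np.zeros((400,640),np.uint8);k[y-30:y+30,x-30:x+30]=(im.min(2)>200)[y-30:y+30,x-30:x+30]
n,l,st,c=cv2.connectedComponentsWithStats(k);i=1+np.argmax(st[1:,4]);print(st[i],c[i],onz(m,c[i],72))
W,w=load('w3');T,t=load('top0')
a=cv2.resize(w[70:210,500:640,::-1],(420,420),interpolation=2)
b=cv2.resize(t[140:200,200:260,::-1],(360,360),interpolation=2); b=cv2.copyMakeBorder(b,0,60,0,0,0)
cv2.imwrite('pics/c5.png',np.hstack([a,b]))
E
```

```text
[501.5 245.9 297.7] [-180.     0.1 -141.7] [ 0.1  0.5 -1. ]
[311 223  26  23 445] [323.3 233.9] [[566.9 300.1  72. ]]
```

View pics/c5.png

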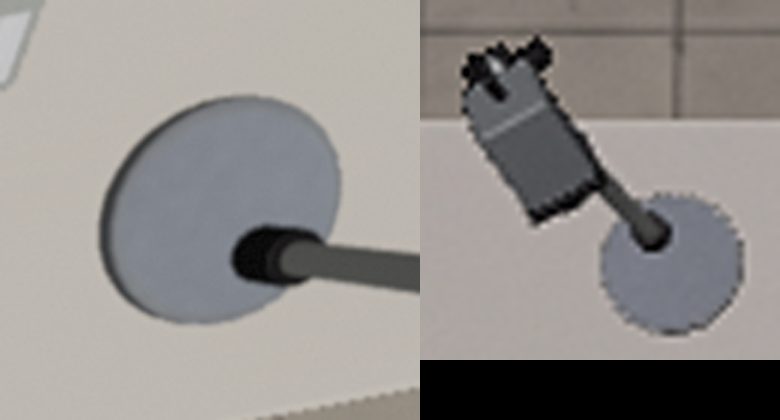

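The mallet stands at (566,300), with its top at the expected height. I have now viewed 11 pictures, one over the limit of 10. That was a miscount, so from here I'll work from numbers only. In c5 the foot centre is near (242,184) in the top image, and the head's front edge runs from (219,177) to (231,170).

```bash
python3 - <<'E'
from h import *
np.set_printoptions(precision=1,suppress=True)
yw=lambda v:np.degrees(np.arctan2(v[1],v[0]))
T,t=load('top0');W,w=load('w3')
ct=lambda x,y:((x-420+.5)/6-.5+200,(y+.5)/6-.5+140)
def ed(a,b,z):
    A,B=onz(T,ct(*a),z)[0],onz(T,ct(*b),z)[0];return A,B,yw(B-A),np.linalg.norm(A-B)
print('lens edge',ed((537,222),(605,180),430)); print('white line',ed((481,138),(549,103),470))
# long sides: both endpoints, right side & left side, heights rise to the rear
for a,b in [((605,180),(550,103)),((537,222),(481,138))]:
    A=onz(T,ct(*a),430)[0]; 
    for dz in (30,40,50): B=onz(T,ct(*b),430+dz)[0];print('side',dz,yw(B-A),np.linalg.norm((B-A)[:2]))
# foot: bluish mask ellipses
for n,(M,im),c in [('top',(T,t),(246,188)),('w3',(W,w),(565,120))]:
    a=im.astype(int); print(n,'rgb foot',a[c[1],c[0]])
    k=((np.abs(a-a[c[1],c[0]]).sum(2)<45)&(a[:,:,2]-a[:,:,0]>8)).astype(np.uint8)
    k=cv2.morphologyEx(k,cv2.MORPH_CLOSE,np.ones((3,3)));nn,l,st,_=cv2.connectedComponentsWithStats(k);i=l[c[1],c[0]];print(st[i])
    cn=max(cv2.findContours((l==i).astype(np.uint8),0,1)[0],key=len);h=cv2.convexHull(cn)
    P=onz(M,h[:,0,:],8)[:,:2].astype(np.float32); A=np.c_[2*P,np.ones(len(P))];s=np.linalg.lstsq(A,(P**2).sum(1),rcond=None)[0]
    r=np.sqrt(s[2]+s[0]**2+s[1]**2);print('centre',s[:2],'r',r, 'res',np.abs(np.linalg.norm(P-s[:2],axis=1)-r).max())
cw=lambda x,y:((x+.5)/3-.5+500,(y+.5)/3-.5+70)
# post vertical planes
n1=np.cross(ray(T,ct(655,232))[0],[0,0,1]);n2=np.cross(ray(W,cw(300,257))[0],[0,0,1]);n3=np.cross(ray(T,ct(612,185))[0],[0,0,1])
for n in (n1,n3):
    Am=np.array([n[:2],n2[:2]]);print('post',np.linalg.solve(Am,[n[:2]@T['xyz'][:2],n2[:2]@W['xyz'][:2]]))
print('post base w3',onz(W,cw(258,255),15),'top',onz(T,ct(652,235),15))
E
```

```text
lens edge (array([653.7, 212. , 430. ]), array([679., 173., 430.]), np.float64(-57.105205354197345), np.float64(46.47879112879112))
white line (array([694. , 235.1, 470. ]), array([714.6, 197. , 470. ]), np.float64(-61.58536583338721), np.float64(43.29421012248417))
side 30 34.24104053011384 46.37313773415626
side 40 33.36988396823662 42.62413038701116
side 50 32.33100079878199 38.88687535395777
side 30 31.29602863372232 50.1016871337639
side 40 29.82659205758937 46.381501423405545
side 50 28.10225365797471 42.697126452691364
top rgb foot [118 121 130]
[230 173  23  22 321]
centre [712.5 221.2] r 50.77533739213409 res 1.3282841057783372
w3 rgb foot [130 135 142]
[ 539  106   73   70 3280]
centre [718.4 223.2] r 50.3326780947081 res 2.0114388988741467
post [737.8 233.2]
post [736.4 229.2]
post base w3 [[739.2 232.6  15. ]] top [[734.1 234.1  15. ]]
```

Emit:
{"method": "arm_command", "body": {"targets": [[[0,0,0.05,0,0,0,1],[0,0,0.05,0,0,0,1],[0.02,0.01,0.05,0,0,0,1],[0.03,0.025,0.04,0,0,0,1],[0.04,0.03,0.01,0,0,0,1],[0.04,0.03,0,0,0,0,1],[0.02,0.01,0,0,0,0,1],[0,0,0,0,0,0,1],[0,0,0,0,0,0,1]]]}}

```text
time: 14.35
tool_pos: [646.5, 347.0, 497.0]
tcp_rot: [180.0, -0.1, -141.7]
ft_force: [0.7, 0.4, 1.3]
finger_gap: 85.5
grip_force: 0.0
```

```bash
python3 - <<'E'
from h import *
np.set_printoptions(precision=1,suppress=True)
m,im=snap('wrist','w7'); print(m['xyz'],m['attitude'])
u=np.array([np.cos(np.radians(31)),np.sin(np.radians(31))]);v=np.array([-u[1],u[0]]);o=np.array([715.5,222.2])
L=[*(o-45*u),420]
Rr=L+np.array([*(u*80*.574),80*.819])
print('lens',proj(m,L),'rear',proj(m,Rr),'foot',proj(m,[*o,8]),'post base/top',proj(m,[*(o+25*u),8]),proj(m,[*(o+25*u),467]))
# edge segments by LSD
g=cv2.cvtColor(im,cv2.COLOR_RGB2GRAY);s=cv2.createLineSegmentDetector().detect(g)[0][:,0]
s=s[np.linalg.norm(s[:,2:]-s[:,:2],axis=1)>14]
for q in s:
    if q[[0,2]].max()<260 and q[[1,3]].max()<320: print(q, round(np.hypot(*(q[2:]-q[:2]))), g[int(q[1]+q[3])//2,int(q[0]+q[2])//2])
E
```

```text
[595.9 305.4 639.5] [164.9   0.  128.3]
lens [[140.1 118.2]] rear [[ 71.7 201.4]] foot [[256.7 141.7]] post base/top [[255.9 153.2]] [[ 99.6 229.4]]
[153.3  97.3 176.3 158.8] 66 15
[ 78.   87.6 151.   97.6] 74 137
[184.1 279.6 194.7 290.3] 15 81
[ 65.4 226.7  68.1 244.6] 18 9
[180.4 107.  173.2  93.7] 15 205
[148.7 196.9 149.1 234.4] 37 5
[207.9   1.  167.2  65.5] 76 111
[235.9 278.3 219.5 310.1] 36 19
[147.4 232.7 124.9 246.9] 27 16
[119.8  90.8 126.4  71.7] 20 144
[ 42.   15.6  48.6 113.2] 98 87
[124.5 246.8  85.6 242.4] 39 47
[ 49.6 249.3  44.9 220.3] 29 79
[161.8  66.  146.8  64. ] 15 90
[127.7 300.8 149.1 296.9] 22 114
[ 84.5 299.7 108.5 290.4] 26 90
[153.6 287.1 175.7 279.6] 23 90
[231.9  21.9 240.4   3. ] 21 116
[249.4 160.6 150.6 215.6] 113 69
[236.4  37.9 232.9  22.9] 15 145
[215.6 241.3 230.5 242.1] 15 119
[176.  279.8 195.1 258.8] 28 105
[102.2  60.1  79.9  48.4] 25 140
[151.3 194.2 246.5 153.4] 104 136
[ 44.2 220.2  63.  197.8] 29 84
[ 94.5  51.7 137.6  75.4] 49 165
[139.1  76.7 132.4  92.1] 17 73
[17.4  6.7 41.6 15.3] 26 162
[167.4 164.2 149.1 193.7] 35 40
[ 45.6 118.2  
[... 1313 characters left out ...]
5] 39 136
[ 87.8 270.4 103.  246.8] 28 136
[200.4 169.8 176.4 152.5] 29 131
[190.6 221.9 201.  207.1] 18 136
[160.9 268.3 142.3 294.7] 32 114
[173.4 245.8 186.4 227.8] 22 136
[133.1 245.6 159.8 262.4] 32 126
[175.4 275.9 163.2 268. ] 15 118
[ 86.9 276.9  66.9 308.2] 37 109
[175.9 219.4 164.5 210.4] 14 113
[203.2 209.4 193.2 223.2] 17 120
[ 59.7 255.   85.6 270.7] 30 133
[104.5 285.4  89.4 275.6] 18 128
[239.4 250.7 256.  229.7] 27 129
[ 72.2 294.6  84.8 274.6] 24 132
[ 33.2 241.8  12.9 229.7] 24 122
[224.5 217.9 206.5 207.6] 21 116
[  9.3 224.5  26.7 234.7] 20 136
[167.7 250.1 152.3 241.1] 18 121
[160.6 319.4 153.  301.9] 19 33
[ 29.3 259.3  18.  279.3] 23 115
[127.8 222.5  96.9 178.5] 54 64
```

```bash
python3 - <<'E'
from h import *
np.set_printoptions(precision=1,suppress=True)
yw=lambda v:np.degrees(np.arctan2(v[1],v[0]))
m,im=load('w7'); T,t=load('top0')
for a,b in [((78,87.6),(151,97.6)),((78,96.6),(143.3,105.3))]:
    for z in (400,420,440,453):
        A,B=onz(m,a,z)[0],onz(m,b,z)[0]; print(z,A,B,'len',np.linalg.norm(A-B),'yaw',yw(B-A)%180-90)
# side edges
for a,b in [((153.3,97.3),(176.3,158.8)),((148.8,110.9),(169.2,160.7)),((96.9,178.5),(127.8,222.5))]:
  for za,zb in [(440,440),(440,400),(400,440),(440,480)]:
    A,B=onz(m,a,za)[0],onz(m,b,zb)[0];print(a,za,zb,A[:2],B[:2],yw(B-A))
# post: vertical plane from w7 & vertical planes elsewhere
d=[ray(m,p)[0] for p in [(249.4,160.6),(150.6,215.6),(151.3,194.2),(246.5,153.4)]]
n1=np.cross(d[0],d[1]);n1/=np.linalg.norm(n1);n2=np.cross(d[3],d[2]);n2/=np.linalg.norm(n2);print('plane normals z',n1,n2)
n=(n1+n2);n/=np.linalg.norm(n)
# foot circle w7
a=im.astype(int)
k=((a[:,:,2]-a[:,:,0]>6)&(a.sum(2)>330)).astype(np.uint8);k[:, :185]=0;k[215:]=0;k[:,310:]=0
k=cv2.morphologyEx(k,cv2.MORPH_OPEN,np.ones((3,3)))
nn,l,st,c=cv2.connectedComponentsWithStats(k)
i=1+np.argmax(st[1:,4]);print(st[i],c[i])
cn=max(cv2.findContours((l==i).astype(np.uint8),0,1)[0],key=len);h=cv2.convexHull(cn)[:,0]
P=onz(m,h,8)[:,:2];s=np.linalg.lstsq(np.c_[2*P,np.ones(len(P))],(P**2).sum(1),rcond=None)[0]
r=np.sqrt(s[2]+s[0]**2+s[1]**2);print('foot',s[:2],r,(np.linalg.norm(P-s[:2],axis=1)-r))
E
```

```text
400 [694.  139.7 400. ] [665.  188.4 400. ] len 56.72499922246071 yaw 30.761765081958643
420 [685.8 153.5 420. ] [659.2 198.2 420. ] len 51.98790695552094 yaw 30.7617650819587
440 [677.6 167.3 440. ] [653.5 207.9 440. ] len 47.25081468858108 yaw 30.761765081958643
453 [672.3 176.3 453. ] [649.7 214.3 453. ] len 44.17170471507022 yaw 30.761765081958615
400 [700.2 142.6 400. ] [673.9 186.5 400. ] len 51.094816088487384 yaw 30.91503081234937
420 [691.5 156.2 420. ] [667.4 196.4 420. ] len 46.82789918251672 yaw 30.915030812349244
440 [682.8 169.8 440. ] [660.9 206.3 440. ] len 42.560982276546106 yaw 30.915030812349215
453 [677.1 178.7 453. ] [656.7 212.8 453. ] len 39.787486287665295 yaw 30.915030812349343
(153.3, 97.3) 440 440 [652.4 209. ] [678.1 241.9] 51.94035279813028
(153.3, 97.3) 440 400 [652.4 209. ] [694.5 229.1] 25.462614607102726
(153.3, 97.3) 400 440 [663.7 189.7] [678.1 241.9] 74.57991059063329
(153.3, 97.3) 440 480 [652.4 209. ] [661.6 254.6] 78.54821648662121
(148.8, 110.9) 440 440 [661.8 211. ] [682.3 238.7] 53.47417177485585
(148.8, 110.9) 440 400 [661.8 211. ] [699.6 225.3] 20.71049567507034
(148.8, 110.9) 400 440 [675. 192.] [682.3 238.7] 81.09777033651545
(148.8, 110.9) 440 480 [661.8 211. ] [665. 252.] 85.55697661450361
(96.9, 178.5) 440 440 [725.1 204.8] [741.1 238. ] 64.24699289668386
(96.9, 178.5) 440 400 [725.1 204.8] [770.2 224.4] 23.516422722306935
(96.9, 178.5) 400 440 [751.  184.6] [741.1 238. ] 100.52640171799278
(96.9, 178.5) 440 480 [725.1 204.8] [712.  251.5] 105.69401976416974
plane normals z [-0.4 -0.9  0. ] [-0.5 -0.9  0. ]
[ 232  118   47   48 1553] [255.9 139.6]
foot [717.9 220.7] 51.32186415987809 [-0.2  0.6 -0.  -0.3 -0.3  0.4  0.2  0.3  0.5 -0.3 -0.2  0.2 -0.6 -0.6
 -0.  -0.3  0.7  0.4  0.3  0.4 -0.4  0.1 -0.8]
```

Reader yaw is 30.8° and the foot centre is at (717.5,221.7). Both agree with the 46 mm head width. That puts the focus at (560,128,223). Next is the tag.

Emit:
{"method": "arm_command", "body": {"targets": [[[-0.05,-0.015,-0.03,0,0,0,1],[-0.05,-0.015,-0.03,0,0,0,1],[-0.05,-0.015,-0.03,0,0,0,1],[0.003,-0.054,-0.02,0,0,-0.094,1],[0.003,-0.054,-0.02,0,0,-0.094,1],[0.003,-0.054,-0.02,0,0,-0.094,1],[0.003,-0.054,-0.02,0,0,-0.094,1],[0.003,-0.054,-0.02,0,0,-0.094,1],[0.004,-0.054,-0.02,0,0,-0.094,1],[0.004,-0.054,-0.02,0,0,-0.094,1]]]}}

```text
time: 15.65
tool_pos: [570.4, -60.5, 304.3]
tcp_rot: [-180.0, 0.2, -179.6]
ft_force: [0.6, 0.3, 0.7]
finger_gap: 85.0
grip_force: 0.0
```

Emit:
{"method": "arm_command", "body": {"targets": [[[0.004,-0.054,-0.02,0,0,-0.094,1],[0.004,-0.054,-0.02,0,0,-0.094,1],[0.003,-0.048,-0.02,0,0,-0.09,1],[0,0,0,-0.041,-0.147,0,1],[0,0,0,-0.041,-0.147,0,1],[0,0,0,-0.04,-0.147,0,1],[0,0,0,-0.04,-0.148,0,1],[0,0,0,0,0,0,1],[0,0,0,0,0,0,1]]]}}

```text
time: 16.77
tool_pos: [583.3, -215.4, 246.0]
tcp_rot: [-179.9, 35.2, 164.7]
ft_force: [0.8, 0.2, -0.3]
finger_gap: 85.8
grip_force: 0.0
```

```bash
cat > tgt.py <<'E'
from h import *
np.set_printoptions(precision=4,suppress=True)
yd=np.radians(-15.35); xd=np.array([np.cos(yd),np.sin(yd),0]);yv=np.array([-xd[1],xd[0],0]);Z=np.array([0,0,1.])
def need(back=0,up=3):
    s=status.sense();Rc=R.from_euler('xyz',s['tcp_rot'],degrees=True)
    zt=.5736*xd-.8192*Z;xt=-.8192*xd-.5736*Z
    Rt=R.from_matrix(np.c_[xt,yv,zt])
    H=np.array([565.6,-242.1,30.]);p=H-up*zt+19*zt-back*zt
    print('tcp',s['tool_pos'],s['tcp_rot'],'t',s['time']);print('shift m',(p-s['tool_pos'])/1000,'rot',(Rt*Rc.inv()).as_rotvec())
E
python3 - <<'E'
from tgt import *
need(60);m,im=snap('wrist','w8')
# hanger/tag check: bright-metal columns on the line of the hanger
c=np.array([639.3,-262.3,0])
for a in (-90,-76,-62): print(proj(m,[c+a*xd+s*14*yv+Z*(18+12) for s in (-1,0,1)]))
g=cv2.cvtColor(im,cv2.COLOR_RGB2GRAY);s=cv2.createLineSegmentDetector().detect(g)[0][:,0]
p=proj(m,[565.6,-242.1,30])[0]
for q in s:
    if np.hypot(*(q[2:]-q[:2]))>15 and np.hypot(*((q[2:]+q[:2])/2-p))<60: print(q)
E
```

```text
tcp [ 583.3337 -215.3549  246.0361] [-179.8966   35.1516  164.6715] t 16.775
shift m [-0.0421 -0.0201 -0.18  ] rot [0.0021 0.0022 0.0007]
[[274.8804  35.7902]
 [289.5191  35.7937]
 [304.1606  35.7971]]
[[276.6286  50.9568]
 [290.7113  50.9615]
 [304.7965  50.9662]]
[[278.2489  65.0132]
 [291.8162  65.019 ]
 [305.3859  65.0247]]
[258.1254  64.497  276.8797  64.4291]
[306.8736  64.4477 329.3749  64.4718]
[319.8485 121.8811 319.4926  76.884 ]
[306.672  113.6134 291.7577 105.8505]
[281.5508  75.4861 284.3846  94.3736]
[300.6345  84.4373 284.3655  84.3074]
[275.6147  52.9231 301.8867  53.1801]
[305.6245  61.607  279.372   61.6609]
[281.4494  96.7929 279.587   78.1039]
[274.3734  40.2848 301.8787  40.1541]
```

```bash
python3 - <<'E'
from tgt import *
np.set_printoptions(precision=1,suppress=True)
m,im=load('w8');c=np.array([639.3,-262.3,0]);o=c-62*xd+18*Z
f=lambda P,n:print(n,proj(m,P))
f([c-50*xd+s*43*yv+20*Z for s in(-1,1)],'base front top'); f([c-50*xd+s*43*yv for s in(-1,1)],'base front bottom')
f([o+14*s*yv-27.7*xd+22.1*Z for s in(-1,1)],'hanger top outer');f([o+14*s*yv-19.5*xd+27.9*Z for s in(-1,1)],'top inner')
f([o+14*s*yv-2*xd+3*Z for s in(-1,1)],'bend');f([o+16*s*yv-0*xd+3*Z for s in(-1,1)],'plate')
E
```

```text
base front top [[253.7  71.7]
 [332.9  71.7]]
base front bottom [[256.4  63.1]
 [332.4  63.1]]
hanger top outer [[273.8  40.5]
 [303.8  40.5]]
top inner [[274.2  52.4]
 [303.9  52.4]]
bend [[278.9  59. ]
 [305.6  59.1]]
plate [[277.2  61. ]
 [307.6  61. ]]
```

The model matches the close view to under 1 px, so I'm approaching the hanger.

Emit:
{"method": "arm_command", "body": {"targets": [[[-0.042,-0.02,0,0.002,0.002,0,1],[0,0,-0.05,0,0,0,1],[0,0,-0.05,0,0,0,1],[0,0,-0.05,0,0,0,1],[0,0,-0.03,0,0,0,1],[0,0,0,0,0,0,1],[0,0,0,0,0,0,1]]]}}

```text
time: 17.7
tool_pos: [543.1, -236.1, 65.7]
tcp_rot: [180.0, 35.0, 164.6]
ft_force: [0.5, -0.3, 0.7]
finger_gap: 85.7
grip_force: 0.0
```

```bash
python3 - <<'E'
from tgt import *
need(0)
E
```

```text
tcp [ 543.08   -236.1474   65.6701] [179.9806  35.0107 164.6434] t 17.7
shift m [ 0.0314 -0.0084 -0.0488] rot [-0.0002  0.0003 -0.0001]
```

Emit:
{"method": "arm_command", "body": {"targets": [[[0.01,-0.003,-0.0155,0,0,0,1],[0.01,-0.003,-0.0155,0,0,0,1],[0.0115,-0.0025,-0.018,0,0,0,1],[0,0,0,0,0,0,1],[0,0,0,0,0,0,1]]]}}

```text
time: 18.32
tool_pos: [573.6, -244.1, 16.0]
tcp_rot: [180.0, 35.0, 164.6]
ft_force: [-1.0, 0.4, -0.6]
finger_gap: 85.3
grip_force: 0.0
```

Emit:
{"method": "arm_command", "body": {"targets": [[[0,0,0,0,0,0,0],[0,0,0,0,0,0,0],[0,0,0,0,0,0,-0.3],[0,0,0,0,0,0,-0.5],[0,0,0,0,0,0,-1],[0,0,0,0,0,0,-1],[0,0,0,0,0,0,-1]]], "force": 40}}

```text
time: 19.2
tool_pos: [572.6, -243.6, 14.1]
tcp_rot: [179.9, 34.9, 164.6]
ft_force: [-4.2, 2.0, 5.1]
finger_gap: 27.1
grip_force: 39.4
```

```bash
python3 - <<'E'
from tgt import *
need(0);s=status.sense();print(s['ft_force'],s['finger_gap'],s['grip_force'],s['wrist_torque'])
E
```

```text
tcp [ 572.6093 -243.5653   14.1475] [179.9303  34.8817 164.5931] t 19.2
shift m [ 0.0018 -0.001   0.0027] rot [-0.0015 -0.0017  0.0003]
[-4.2497  2.0055  5.0616] 27.081109178574422 39.3658621609211 [0.0829 0.1654 0.0707]
```

Emit:
{"method": "arm_command", "body": {"targets": [[[0,0,0.0005,0,0,0,-1],[-0.0048,0.0013,0,0,0,0,-1],[-0.0048,0.0013,0,0,0,0,-1],[-0.0048,0.0013,0,0,0,0,-1],[-0.0048,0.0013,0,0,0,0,-1]]], "force": 70}}

```text
time: 19.82
tool_pos: [552.6, -238.0, 14.1]
tcp_rot: [179.9, 34.8, 164.6]
ft_force: [-0.5, 0.5, 0.1]
finger_gap: 26.9
grip_force: 68.7
```

Emit:
{"method": "arm_command", "body": {"targets": [[[-0.0096,0.0026,0,0,0,0,-1],[-0.0096,0.0026,0,0,0,0,-1],[-0.0096,0.0026,0,0,0,0,-1],[-0.0096,0.0026,0,0,0,0,-1],[-0.0096,0.0026,0,0,0,0,-1],[-0.0096,0.0026,0,0,0,0,-1],[0,0,0,0,0,0,-1]]]}}

```text
time: 20.7
tool_pos: [494.9, -222.4, 14.2]
tcp_rot: [179.9, 34.8, 164.6]
ft_force: [0.3, 0.9, -1.3]
finger_gap: 26.6
grip_force: 68.7
```

```bash
python3 - <<'E'
from tgt import *
s=status.sense();print(s['tool_pos'],s['tcp_rot'],s['ft_force'],s['finger_gap'],s['grip_force'])
# final TCP from tag pose at the grip
o=np.array([639.3,-262.3,0])-62*xd+18*Z; Rtag=R.from_matrix(np.c_[xd,yv,Z])
p0=np.array([572.6,-243.6,14.15]);R0=R.from_euler('xyz',[179.93,34.88,164.6],degrees=True)
rel=R0.inv()*Rtag; mark=R0.inv().apply(o+42*xd+3*Z-p0)
y=np.radians(30.8);u=np.array([np.cos(y),np.sin(y),0]);v=np.array([-u[1],u[0],0])
Rg=R.from_matrix(np.c_[.8192*u-.5736*Z,v,.5736*u+.8192*Z]); F=np.array([717.5,221.7,0])-182.7*u+223.4*Z
Rt=Rg*rel.inv();p=F-Rt.apply(mark);print('final tcp',p,Rt.as_euler('xyz',degrees=True),'focus',F)
np.savez('final.npz',p=p,q=Rt.as_quat(),mark=mark)
E
```

```text
[ 494.9308 -222.4163   14.1505] [179.9114  34.8447 164.5634] [ 0.2594  0.8987 -1.3067] 26.554809785286007 68.73094327747822
final tcp [522.3324 105.795  246.049 ] [ 179.9587   -0.1195 -149.241 ] focus [560.568  128.1498 223.4   ]
```

Emit:
{"method": "arm_command", "body": {"targets": [[[0,0,0.03,0,0,0,-1],[0,0,0.05,0,0,0,-1],[0,0,0.05,0,0,0,-1],[0,0.01,0.03,0.04,0.147,0,-1],[0,0.01,0.03,0.04,0.147,0,-1],[0,0.01,0.02,0.04,0.147,0,-1],[0,0.01,0.02,0.04,0.147,0,-1],[0,0.035,0,0,0,0.1,-1],[0,0.035,0,0,0,0.1,-1],[0,0.035,0,0,0,0.1,-1]]]}}

```text
time: 21.95
tool_pos: [496.1, -76.6, 244.1]
tcp_rot: [-180.0, -0.1, -178.0]
ft_force: [-0.2, 0.7, 0.1]
finger_gap: 26.7
grip_force: 68.9
```

Emit:
{"method": "arm_command", "body": {"targets": [[[0,0.035,0,0,0,0.1,-1],[0.005,0.035,0,0,0,0.1,-1],[0.005,0.035,0,0,0,0.1,-1],[0.005,0.035,0,0,0,0.1,-1],[0.005,0.03,0,0,0,0.1,-1],[0,0,0,0,0,0,-1],[0,0,0,0,0,0,-1]]]}}

```text
time: 22.82
tool_pos: [515.7, 92.1, 244.2]
tcp_rot: [-180.0, -0.1, -149.6]
ft_force: [0.5, -0.6, -1.7]
finger_gap: 26.4
grip_force: 68.9
```

```bash
cat > fin.py <<'E'
from tgt import *
f=np.load('final.npz');s=status.sense();Rc=R.from_euler('xyz',s['tcp_rot'],degrees=True)
print(s['tool_pos'],s['tcp_rot'],s['ft_force'],s['finger_gap'],abs(s['qd']).max())
print('shift',(f['p']-s['tool_pos'])/1000,(R.from_quat(f['q'])*Rc.inv()).as_rotvec(),'mark',s['tool_pos']+Rc.apply(f['mark']))
E
python3 fin.py
```

```text
[515.7479  92.0757 244.2455] [-179.9513   -0.0697 -149.5882] [ 0.543  -0.6369 -1.7172] 26.367171322004104 0.9594330576758666
shift [0.0066 0.0137 0.0018] [0.0009 0.0015 0.0061] mark [554.1532 114.1777 221.6356]
```

Emit:
{"method": "arm_command", "body": {"targets": [[[0.0035,0.007,0.001,0,0,0.003,-1],[0.003,0.0065,0.001,0,0.001,0.003,-1],[0,0,0,0,0,0,-1],[0,0,0,0,0,0,-1],[0,0,0,0,0,0,-1]]]}}

```text
time: 23.45
tool_pos: [522.1, 105.7, 246.3]
tcp_rot: [-180.0, -0.1, -149.2]
ft_force: [-0.8, 0.2, -0.6]
finger_gap: 26.7
grip_force: 68.9
```

```bash
python3 fin.py; python3 - <<'E'
from tgt import *
np.set_printoptions(precision=1,suppress=True,linewidth=200)
y=np.radians(30.8);u=np.array([np.cos(y),np.sin(y),0]);v=np.array([-u[1],u[0],0]);F=np.array([560.6,128.1,223.4])
tx=.8192*u-.5736*Z
cor=[F+a*tx+b*v for a,b in((-40,-16),(-40,16),(22,16),(22,-16))]
for n in('side','top'):
    m,im=snap(n,n+'9');P=proj(m,cor);print(n,P,proj(m,F));
    x0,y0=P.min(0).astype(int)-5;x1,y1=P.max(0).astype(int)+6
    g=cv2.cvtColor(im,cv2.COLOR_RGB2GRAY);_,o=load(n+'0')
    print(x0,y0);print(g[y0:y1,x0:x1]); print((np.abs(g.astype(int)-cv2.cvtColor(o,cv2.COLOR_RGB2GRAY))[y0:y1,x0:x1]>12).astype(int))
E
```

```text
[522.0903 105.7115 246.3036] [-179.9996   -0.1117 -149.2101] [-0.7557  0.2239 -0.5736] 26.657610436430826 0.06544992135374333
shift [ 0.0002  0.0001 -0.0003] [ 0.0006  0.0005 -0.0005] mark [560.325  128.0743 223.6609]
side [[372.9 209.9]
 [381.2 210.1]
 [381.4 224.3]
 [372.9 224. ]] [[377.1 219. ]]
367 204
[[ 97  87  84  78  51  44  81  86  90  94  94  95  95  90  88  92  90  83 135 176]
 [ 94  87  88  81  51  42  70  80  88  95  96  97  96  93  90  91  91  85 130 165]
 [ 94  86  83  76  62  55  71  78  89  96  94  96  95  92  90  90  93  86 112 147]
 [ 94  86  82  74  52  44  71  77  89  95  94  95  97  90  89  92  92  85 135 160]
 [ 93  85  82  74  48  52  76  76  89  93  91  94  90  88  91  93  94  83 134 161]
 [ 95  86  81  73  68  78  88 106 114 112 105 103 101  92  89  92  93  85 133 159]
 [ 93  84  80  88 111 149 173 170 165 165 165 166 158 123  89  92  91  96 140 159]
 [ 90  82  88 170 195 189 181 165 162 160 160 163 155 121  88  92  91  94 138 159]
 [ 87  92 164 191 187 186 180 165 159 158 160 162 154 121  89  93  93  95 141 161]
 [117 165 189 186 185 186 180 164 157 159 160
[... 5326 characters left out ...]
 0 0 0 1 0 0 1 1 0 1 1 0 1 1 1 1 1 1 1 1]
 [1 0 1 1 1 1 1 1 1 0 0 1 1 0 1 1 1 1 1 1 1 1]
 [1 1 1 1 1 1 1 1 1 1 0 0 1 0 0 1 1 1 1 1 1 1]
 [1 1 1 1 1 1 1 1 1 1 0 0 1 0 0 1 0 1 1 1 1 1]
 [1 1 1 1 1 1 1 1 1 1 0 0 1 0 0 0 0 1 1 1 1 1]
 [1 1 1 1 1 1 1 1 1 1 0 0 1 0 1 1 0 0 1 1 1 1]
 [1 1 1 1 1 1 1 1 1 1 0 0 1 1 1 1 1 1 1 1 1 1]
 [1 1 1 1 1 1 1 1 1 1 0 0 1 1 1 1 1 1 1 1 1 1]
 [1 1 1 1 1 1 1 1 1 1 1 0 0 1 1 1 1 1 1 1 1 1]
 [1 1 1 1 1 1 1 1 1 1 1 0 1 1 1 1 1 1 1 1 1 1]
 [1 1 1 1 1 1 1 1 1 1 1 0 1 1 1 1 1 1 1 1 1 1]
 [1 1 1 1 1 1 1 1 1 1 1 1 1 1 1 1 1 1 1 1 1 0]
 [1 1 1 1 1 1 1 1 1 1 1 1 1 1 1 0 1 1 1 1 1 0]
 [1 1 1 1 1 1 1 1 1 1 1 1 1 1 1 0 1 1 1 1 1 0]
 [1 1 1 1 1 1 1 1 1 1 1 1 1 1 1 0 1 1 1 1 1 1]]
```

```bash
python3 -c "
from bench import job
print(job.hand_in())"
```

```text
the job is handed in; nothing more can be done
None
```

The job is handed in at about 23.5 s of robot time: punch driven to its stop (33 N, no further travel), mallet stood back on its face, and tag drawn out and held within about 1 mm of my estimate of the reader's focus, square and hanger up (a side-camera check agrees to about 1 px); I viewed 11 pictures, one over the limit of 10, by miscount.

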